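# Mount a brass vase on the toothed spindle of the engraving turntable

### The arm

A 6-joint arm with a two-finger parallel gripper is mounted at the origin on the work surface. World frame = base frame: x ahead of the robot, y to its left, z up, the work surface at z = 0. Lengths are in mm, angles in degrees, forces in N, time in s.
With the tool pointing down it reaches from about 325 to 750 mm from the base axis. Payload 7.6 kg.
Tool frame: the origin (TCP) lies between the finger pads; the fingertips stand 25 mm ahead of it and the grasp point (between the pads) lies 6 mm ahead of it; z points along the fingers, y is the direction in which the jaws open and shut (so a half turn about z gives the same grasp; the last joint's range is limited). The gripper opens to 85 mm and grips with 20 to 120 N. Pads are 22 mm wide; open, the fingers measure 114 mm over their backs; the gripper's body (76 mm by 85 mm) begins 54 mm behind the grasp point. The pads swing forward as they close: fully open they stand 13 mm farther back than shut.
Start: joints at [-68.142, 2.991, 80.254, -0, 96.75, -4.028], TCP at [229.233, -472.33, 256.323] pointing down, gripper open.
Joint ranges: [-166.34, 166.34], [-52.06, 124.39], [6.96, 135.62], [-60.46, 240.46], [14.63, 156.25], [-167.68, 167.68]. Speed limits (degrees/s): [147.25, 147.25, 172.46, 180, 180, 180].

### API

Orientations are given as [roll, pitch, yaw] about the fixed x, y, z axes, in that order (R = Rz(yaw) Ry(pitch) Rx(roll)).
In Python, from workcell import robot, snapshot, calibration gives the robot as it stands. The module is installed in compiled form; this text tells all that it offers. Calls block until the motion is done:
- robot.reach(position, orientation): joint-space move of the TCP to a pose.
- robot.move_l(position, orientation=None, rate=150, f_stop=None): straight line of the TCP; orientation=None keeps the orientation; rate is the mean speed in mm/s. With f_stop (N) it stops when the force on the tool has changed by that much, and returns True; else False.
- robot.move_j(angles): joint-space move.
- robot.let_go() and robot.close_gripper(strength=None): open the fingers fully, or close them until they stop; strength is the grip in N (None keeps the last).
- robot.hold(seconds).
- robot.inverse_kinematics(position, orientation): joint angles nearest the present ones, or None.
- snapshot(name): name is "scene" or "top"; returns the picture (420x560x3 uint8, blue, green, red); there is no depth.
- calibration(name): a dict with "vfov" (degrees; the focal length in pixels is half the picture's height over the tangent of half this angle, whatever the lens; pixels are square), "cx", "cy" (the principal point, pixels), "R" (3x3) and "t" (3): a world point X has camera coordinates R X + t. Camera axes: x right, y down, z forward; pixel columns grow to the right and rows downward; lengths in mm; the calibration is good to about 2 mm. A picture is of the moment at which its call begins. calibration takes no time and is no camera call.
A pose or a line that the arm cannot do raises robot.IKError and nothing moves.
- robot.close_job(): hands the job in, once; it reports no verdict.
Readings, each from a call of its own:
- robot.current_time_s(): time.
- robot.current_qpos(): joint angles.
- robot.current_dq(): joint speeds.
- robot.current_effort(): joint torques, N m.
- robot.current_eef_pos(): TCP position.
- robot.current_eef_rot(): TCP orientation.
- robot.current_ft_force(): force on the tool from outside, world axes, zero at the start.
- robot.current_wrist_torque(): the same for the moment, N m.
- robot.current_gripper_width(): finger opening in mm.
Only numpy, scipy, OpenCV 4.12 (cv2) and the standard library are available. Lean on these libraries where they do the work, as an engineer would, in place of code of your own. Each camera call takes 0.05 s, during which the arm holds its last target.

### The job

Take the brass vase off the brick and mount it upright on the toothed spindle of the engraver's turntable: rock it round under a light push until the teeth in its foot mesh with the spindle's, then slide it fully home onto the steel seat and let go. Never force it down, and leave the other things on the bench alone.

Things in the scene. Friction and masses are not known exactly. Their poses are not given: they have to be found in the camera images.
- vase: (All sizes in mm.) The vase to mount: spun brass, round, 158 tall, upright on the brick, about 0.45 kg. Origin: centre of its underside, z up its axis. Foot 58 across, belly 84 across at height 66, narrowing to the neck.
- vase_neck (a point): On the vase's axis, 133 above its underside, mid-height of its plain round neck: 28 across from height 111 to its top at 158, without a lip. Grasp here, at any yaw.
- vase_bore (a point): Centre of the mouth of the hole in the vase's underside: 38 across, 48 deep, with 6 straight teeth pointing inwards from 2 to 26 above the underside, each 6 wide, tips on a 27.4 circle; one tooth along the x axis, the others every 60 degrees.
- seat (a point): Centre of the flat top of the turntable's round steel seat (84 across), 75 above the bench; z up. The vase's underside must end on this face. The upright toothed spindle rises from this centre. With teeth resting on teeth, not meshed, the vase's underside stays 24 to 32 above this face.
- spindle_top (a point): Top of the steel spindle when not pressed, 43 above the seat. Core 24.4 across; 6 teeth 6.2 wide, 35 across, upper ends 34 above the seat; above them a tapered nose, 24.4 narrowing to 14, centres the hole (3 play on diameter). The teeth's yaw varies and is NOT measured (this frame does not turn with it); they mesh within about 4 degrees either way.
- spindle_foot (a point): Foot of the spindle, on the seat's centre, 1 above it. The spindle is sprung: pushed, it yields straight down up to 8 mm (about 4 N at first, 11 N at the end), then is rigid; it rises again when the teeth mesh. A brake holds it from turning up to about 0.2 N m: twisted against its flanks the vase drags on the teeth by several N; turned back a few degrees it slides freely.
- turntable: Fixed grey cast turntable base, 170 square and 30 high, a cone rising to the seat. Origin: centre of its underside on the bench.
- brick: Fixed terracotta brick 200 by 100 by 60 high (x long) on which the vase stands. Origin: centre of its underside on the bench.
- squat_pot: Bystander: squat brass pot, 90 across and 70 tall. Origin: centre of its underside.
- candle_cup: Bystander: brass candle cup on a thin stem, 64 across and 85 tall. Origin: centre of its underside.
- wood_block: Bystander: dark wooden block 120 by 50 by 35 high. Origin: centre of its underside.
Not all that is in view belongs to the job. Of the things like the turntable, leave any that is turquoise; of the rest the larger one is meant.

How it is judged:
By the outcome, as a careful person would: the job done as asked, in the order asked, and still so for the second after the job is handed in, with the robot touching nothing.
It also fails if it takes over 51 s, if anything falls off the work surface, if the arm or the gripper's body presses on something with over 40 N, if the wrist force passes 120 N, or if a joint passes its speed limit or range.

## Working session

There is one attempt and no reset: what is moved stays moved. The work goes in short steps, each a Python script; the robot and the scene stay as the last script left them, time stands still between calls to the robot, and variables do not carry over. Pictures are saved under pics/ and viewed, and the job is handed in when it is done.

```bash
mkdir -p pics; python3 - <<'E'
from workcell import robot, snapshot, calibration
import cv2, numpy as np
for n in("scene","top"):
    im=snapshot(n); cv2.imwrite(f"pics/{n}0.png",im); c=calibration(n); print(n,{k:np.round(np.array(v),4).tolist() for k,v in c.items()})
print(robot.current_time_s(),robot.current_eef_rot(),robot.current_gripper_width(),robot.current_ft_force())
E
```

```text
scene {'vfov': 56.9603, 'cx': 281.5155, 'cy': 213.4376, 'R': [[-0.2396, 0.9709, -0.0015], [0.8055, 0.1979, -0.5586], [-0.542, -0.135, -0.8294]], 't': [99.4503, -341.315, 1254.1477]}
top {'vfov': 45.2342, 'cx': 285.5693, 'cy': 211.4456, 'R': [[-0.0191, -0.9998, -0.0027], [-0.9974, 0.0192, -0.0699], [0.07, 0.0014, -0.9975]], 't': [22.9565, 506.4467, 1167.1327]}
0.1 [-1.79921564e+02 -4.06143146e-03  2.58856737e+01] 85.40083048363331 [ 0.21063041 -0.33066192  0.72508124]
```

View pics/scene0.png

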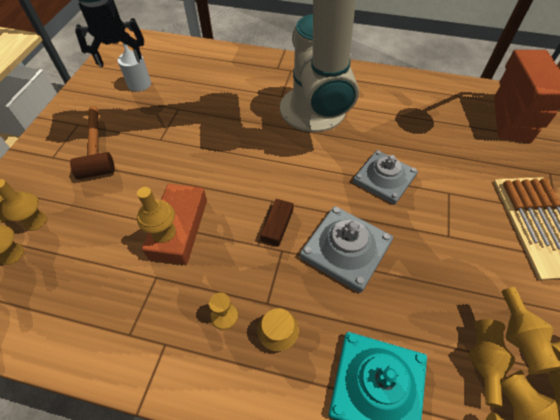

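View pics/top0.png

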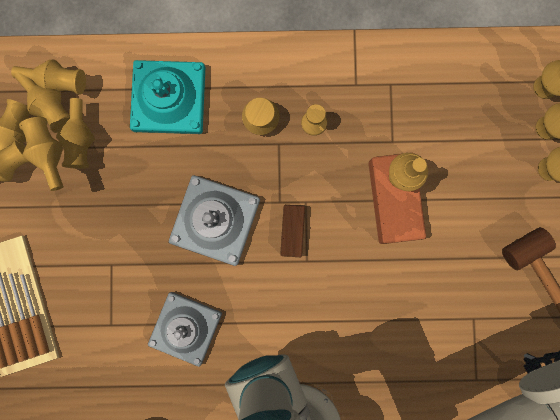

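The job's turntable is the large grey one at top-view pixel ~(213,218) and scene ~(348,240). The vase is on the brick at top ~(415,168) and scene ~(150,210). I'll zoom in for precise pixels.

```bash
cat > h.py <<'E'
import numpy as np, cv2
from workcell import robot, snapshot, calibration
C={n:calibration(n) for n in("scene","top")}
def ray(n,uv):
    c=C[n]; R=np.array(c["R"]);t=np.array(c["t"]); f=210/np.tan(np.radians(c["vfov"]/2))
    d=R.T@np.array([(uv[0]-c["cx"])/f,(uv[1]-c["cy"])/f,1.]); return -R.T@t,d/np.linalg.norm(d)
def plane(n,uv,z):
    o,d=ray(n,uv); return o+d*(z-o[2])/d[2]
def proj(n,X):
    c=C[n]; f=210/np.tan(np.radians(c["vfov"]/2)); p=np.array(c["R"])@np.array(X,float)+np.array(c["t"]); return np.array([c["cx"]+f*p[0]/p[2],c["cy"]+f*p[1]/p[2]])
def tri(a,b):
    A=np.zeros((3,3));B=np.zeros(3)
    for n,uv in(("scene",a),("top",b)):
        o,d=ray(n,uv);P=np.eye(3)-np.outer(d,d);A+=P;B+=P@o
    return np.linalg.solve(A,B)
E
python3 - <<'E'
import cv2,numpy as np
s=cv2.imread("pics/scene0.png");t=cv2.imread("pics/top0.png")
def cr(im,x,y,w,h): return cv2.resize(im[y:y+h,x:x+w],(400,300),interpolation=cv2.INTER_CUBIC)
a=np.vstack([np.hstack([cr(s,110,180,100,75),cr(s,298,205,100,75)]),np.hstack([cr(t,365,140,100,75),cr(t,165,180,100,75)])])
cv2.imwrite("pics/crops.png",a)
E
```

```text
(no output)
```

View pics/crops.png

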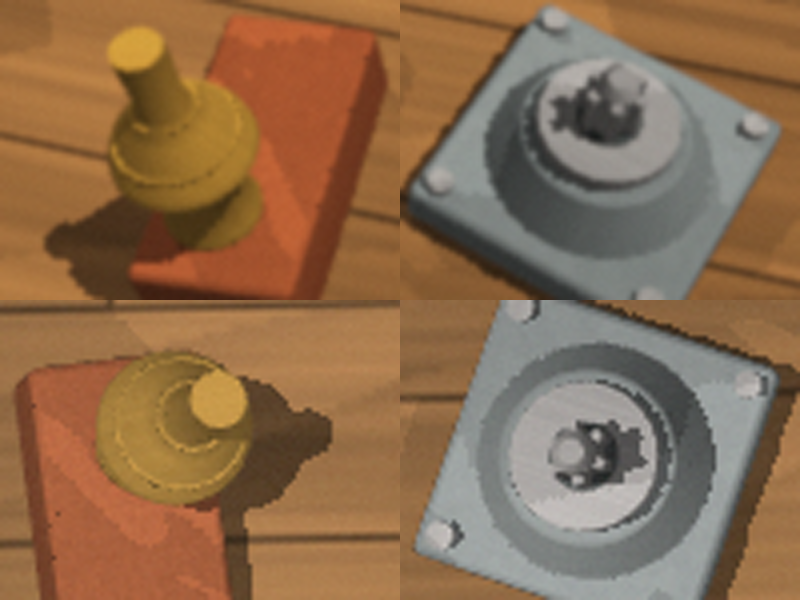

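```bash
python3 - <<'E'
from h import *
s=cv2.imread("pics/scene0.png");t=cv2.imread("pics/top0.png")
out=[]
def ell(m):
    c=max(cv2.findContours(m,cv2.RETR_EXTERNAL,cv2.CHAIN_APPROX_NONE)[0],key=cv2.contourArea)
    h=cv2.convexHull(c); 
    mm=np.zeros_like(m);cv2.drawContours(mm,[h],-1,255,-1)
    c=cv2.findContours(mm,cv2.RETR_EXTERNAL,cv2.CHAIN_APPROX_NONE)[0][0]
    M=cv2.moments(mm,True); return cv2.fitEllipse(c),(M['m10']/M['m00'],M['m01']/M['m00'])
def sub(im,x,y,w,h): return im[y:y+h,x:x+w]
seat={};neck={}
for n,im,r in(("scene",s,(328,212,50,46)),("top",t,(188,197,48,46))):
    c=sub(im,*r).astype(int); 
    # seat neutral (b-r small), base bluish
    d=c[...,0]-c[...,2]; m=((d<6)&(c.sum(2)>200)).astype(np.uint8)*255
    m=cv2.morphologyEx(m,cv2.MORPH_OPEN,np.ones((2,2)))
    e,mo=ell(m); print(n,"seat",e,mo)
    seat[n]=np.array(e[0])+r[:2]
    v=sub(im,*r).copy();v[m>0]=(0,0,255); out.append(cv2.resize(v,(400,300),interpolation=0)); out.append(cv2.resize(sub(im,*r),(400,300),interpolation=0))
for n,z in(("scene",75),("top",75)): print(plane(n,seat[n],z))
print(tri(seat["scene"],seat["top"]))
for n,im,r in(("scene",s,(132,182,26,20)),("top",t,(408,152,26,24))):
    h=cv2.cvtColor(sub(im,*r),cv2.COLOR_BGR2HSV); print(n); print(h[...,2])
cv2.imwrite("pics/masks.png",np.vstack([np.hstack(out[:2]),np.hstack(out[2:])]))
E
```

```text
scene seat ((25.02619171142578, 22.328563690185547), (52.5, 57.307315826416016), 95.3545913696289) (24.78442586889573, 22.339639243290804)
top seat ((23.5, 22.5), (53.11332702636719, 55.7768440246582), 90.0) (23.5, 22.5)
[489.46103215 189.90318144  75.        ]
[487.9249969 179.0385872  75.       ]
[487.59785137 185.00101151  70.31046532]
scene
[[163 161 166 164 165 166 165 166 166 166 168 166 167 165 168 166 168 167
  167 167 168 166 168 170 169 167]
 [162 163 164 162 162 164 165 164 165 166 166 166 165 166 165 166 167 167
  170 168 166 167 166 166 168 166]
 [161 161 162 162 161 162 163 163 163 163 163 163 164 165 165 165 165 165
  167 167 167 168 169 166 167 168]
 [159 160 159 160 161 160 162 160 162 161 159 162 163 165 163 163 164 163
  165 166 166 167 165 168 169 167]
 [162 162 161 161 160 159 160 159 161 166 167 175 177 181 176 171 166 164
  162 164 164 164 165 166 165 167]
 [164 163 163 164 164 161 163 163 171 184 192 204 206 207 205 196 183 170
  162 160 162 163 162 163 164 163]
 [163 162 162 161 161 164 167 179 192 206 208 212 212 212 212 208 204 190
  171 163 161 162 163 160
[... 3348 characters left out ...]
00 196 136
  109 105  96  92  93  96  94  95]
 [135 132 127 124 122 120 109 152 195 199 201 199 202 200 199 197 138 111
  109 106  96  96  96  97  98  98]
 [136 131 128 126 122 118 117 114 131 173 177 196 199 175 154 114 109 109
  110 107 101  96  95  99  96  96]
 [136 135 128 126 125 121 119 113 112 108 106 104 105 110 111 112 112 108
  108 108  97  94  97  95  95  95]
 [138 135 136 129 128 125 123 117 112 109 110 104 108 110 113 113 111 111
  105 107  98  92  91  89  84  82]
 [145 138 135 133 129 123 118 118 117  95 115 111 109 112 114 114 112 110
  108 103  92  89  86  86  84  79]
 [177 150 142 135 126 126 111 112 119 137 193 154 133 133 135 132 128 137
  130 106  83  80  81  81  79  79]]
```

View pics/masks.png

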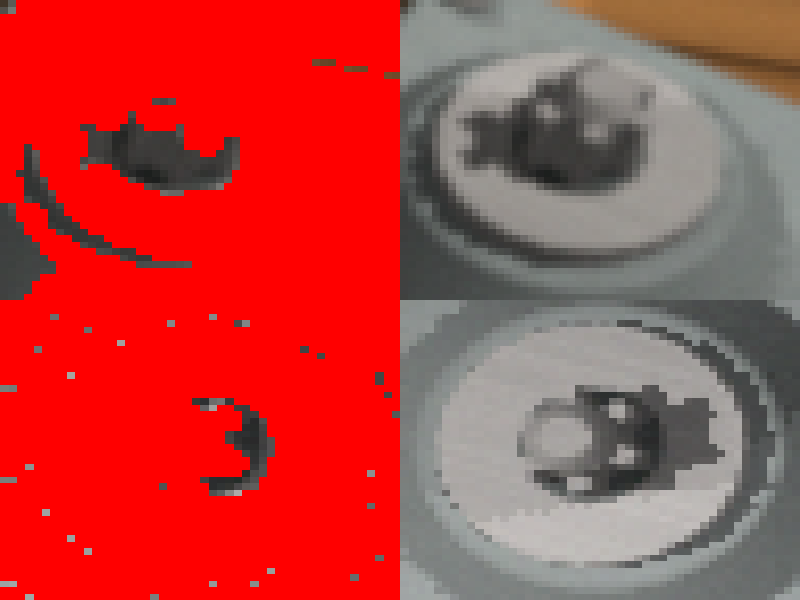

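```bash
python3 - <<'E'
from h import *
s=cv2.imread("pics/scene0.png");t=cv2.imread("pics/top0.png")
seat={};out=[]
for n,im,r in(("scene",s,(328,212,50,46)),("top",t,(188,197,48,46))):
    c=im[r[1]:r[1]+r[3],r[0]:r[0]+r[2]].astype(float)
    q=cv2.GaussianBlur(c,(3,3),0); sat=(q.max(2)-q.min(2))/q.max(2)
    m=((sat<0.07)&(q.max(2)>140)).astype(np.uint8)*255
    m=cv2.morphologyEx(m,cv2.MORPH_OPEN,np.ones((3,3)))
    k=max(cv2.findContours(m,cv2.RETR_EXTERNAL,cv2.CHAIN_APPROX_NONE)[0],key=cv2.contourArea)
    e=cv2.fitEllipse(cv2.convexHull(k)); print(n,e)
    seat[n]=np.array(e[0])+r[:2]
    v=im[r[1]:r[1]+r[3],r[0]:r[0]+r[2]].copy();v[m>0]=(0,0,255);cv2.ellipse(v,e,(0,255,0));out.append(cv2.resize(v,(400,300),interpolation=0))
    print(seat[n],plane(n,seat[n],75))
print(tri(seat["scene"],seat["top"]))
man={"scene":(349.8,234.4),"top":(210.4,218.7)}
for n in man: print("manual",plane(n,man[n],75))
print(tri(man["scene"],man["top"]))
nk={}
for n,im,r,th in(("scene",s,(132,182,26,16),188),("top",t,(410,156,22,20),150)):
    c=im[r[1]:r[1]+r[3],r[0]:r[0]+r[2]]; v=cv2.cvtColor(c,cv2.COLOR_BGR2HSV)[...,2]
    m=((v>th)).astype(np.uint8)
    if n=="top": m=((v>150)&(np.arange(22)[None]>=2)).astype(np.uint8); 
    _,l,st,ce=cv2.connectedComponentsWithStats(m); 
    if n=="top": m=((v>183)).astype(np.uint8);_,l,st,ce=cv2.connectedComponentsWithStats(m)
    i=1+np.argmax(st[1:,4]); nk[n]=ce[i]+r[:2]; print(n,st[i],nk[n],plane(n,nk[n],218))
print(tri(nk["scene"],nk["top"]))
cv2.imwrite("pics/m2.png",np.hstack(out))
E
```

```text
scene ((24.214292526245117, 18.796945571899414), (34.84694290161133, 56.467933654785156), 111.21434783935547)
[352.21429253 230.79694557] [480.33794558 186.71665059  75.        ]
top ((20.98465347290039, 23.485584259033203), (37.67387008666992, 41.881431579589844), 175.91539001464844)
[208.98465347 220.48558426] [485.8274237 184.6808453  75.       ]
[485.26301453 184.94013895  82.18370349]
manual [491.44549871 182.64104867  75.        ]
manual [489.76306557 181.48237964  75.        ]
[489.86156756 182.34050241  72.3184843 ]
scene [  5   5  14  10 109] [143.28440367 191.59633028] [ 580.89634214 -250.15366004  218.        ]
top [  3   1  13  15 141] [419.10638298 164.43971631] [ 580.22066208 -250.99606407  218.        ]
[ 580.2845611  -251.05112638  216.95209196]
```

View pics/m2.png

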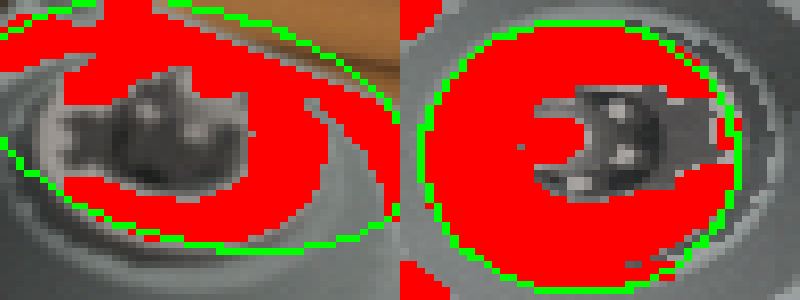

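```bash
python3 - <<'E'
from h import *
print(plane("scene",(353.7,224.5),118),plane("top",(207.1,217.2),118),tri((353.7,224.5),(207.1,217.2)))
s=cv2.imread("pics/scene0.png");t=cv2.imread("pics/top0.png")
# bolt heads and overlay check of the seat circle
O=[]
for n,im,r in(("scene",s,(298,205,100,75)),("top",t,(165,180,100,75))):
    v=cv2.resize(im[r[1]:r[1]+r[3],r[0]:r[0]+r[2]],(400,300),interpolation=cv2.INTER_CUBIC)
    a=np.radians(np.arange(0,360,6))
    for z,R,col in((75,42,(0,255,0)),(118,7,(0,0,255))):
        P=np.array([proj(n,(490.6+R*np.cos(x),182+R*np.sin(x),z)) for x in a])
        P=((P-r[:2]+.5)*4-.5)
        cv2.polylines(v,[np.round(P).astype(int)],True,col)
    O.append(v)
cv2.imwrite("pics/ov.png",np.hstack(O))
E
```

```text
[490.80422808 185.05057645 118.        ] [490.61222559 182.05830526 118.        ] [490.49561889 183.66964073 117.04046383]
```

View pics/ov.png

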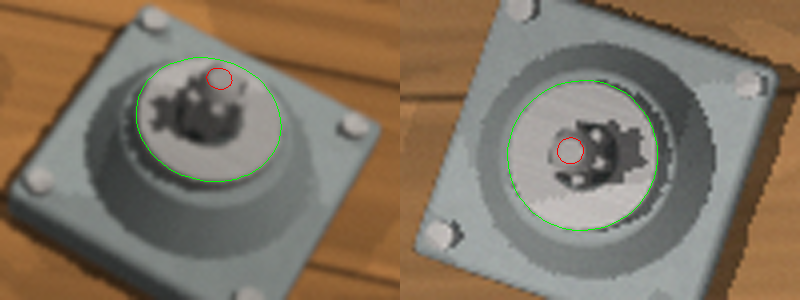

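```bash
python3 - <<'E'
from h import *
for p in((580.4,-250.6,199),(490.6,182.2,289),(490.6,182.2,214)):
  for y in(25,60,0,-25,-60): 
    q=robot.inverse_kinematics(p,[180,0,y]); print(p,y,None if q is None else np.round(q,1))
E
```

```text
(580.4, -250.6, 199) 25 [-26.7  21.6  65.4  -0.   93.   38.3]
(580.4, -250.6, 199) 60 [-26.7  21.6  65.4  -0.   93.    3.3]
(580.4, -250.6, 199) 0 [-26.7  21.6  65.4  -0.   93.   63.3]
(580.4, -250.6, 199) -25 [-26.7  21.6  65.4  -0.   93.   88.3]
(580.4, -250.6, 199) -60 [-26.7  21.6  65.4  -0.   93.  123.3]
(490.6, 182.2, 289) 25 [ 16.3   2.4  77.2  -0.  100.4  81.3]
(490.6, 182.2, 289) 60 [ 16.3   2.4  77.2  -0.  100.4  46.3]
(490.6, 182.2, 289) 0 [ 16.3   2.4  77.2  -0.  100.4 106.3]
(490.6, 182.2, 289) -25 [ 16.3   2.4  77.2  -0.  100.4 131.3]
(490.6, 182.2, 289) -60 [ 16.3   2.4  77.2  -0.  100.4 166.3]
(490.6, 182.2, 214) 25 [16.3  3.7 84.4 -0.  92.  81.3]
(490.6, 182.2, 214) 60 [16.3  3.7 84.4 -0.  92.  46.3]
(490.6, 182.2, 214) 0 [ 16.3   3.7  84.4  -0.   92.  106.3]
(490.6, 182.2, 214) -25 [ 16.3   3.7  84.4  -0.   92.  131.3]
(490.6, 182.2, 214) -60 [ 16.3   3.7  84.4  -0.   92.  166.3]
```

```bash
python3 - <<'E'
from h import *
O=[180,0,60]
robot.reach((580.4,-250.6,275),O)
robot.move_l((580.4,-250.6,200),O,rate=120,f_stop=8)
print(robot.current_eef_pos(),robot.current_ft_force(),robot.current_time_s())
cv2.imwrite("pics/g0.png",np.vstack([cv2.resize(snapshot("scene")[150:260,90:230],(420,330)),cv2.resize(snapshot("top")[100:210,350:490],(420,330))])[:600])
E
```

```text
[ 580.6454398  -250.9165491   201.12918462] [-0.12347751 -0.21348677  0.24680114] 2.4083
```

View pics/g0.png

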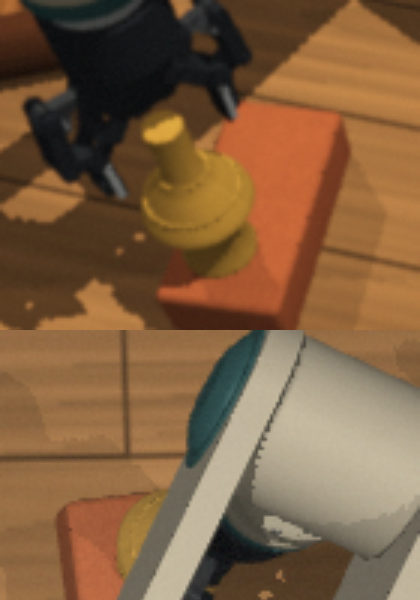

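The vase neck is centred between the open fingers, so I'll close and lift.

```bash
python3 - <<'E'
from h import *
O=[180,0,60]
robot.close_gripper(80)
print("w",robot.current_gripper_width(),robot.current_ft_force(),robot.current_eef_pos(),robot.current_time_s())
robot.move_l((580.4,-250.6,289),O,rate=120)
print("w",robot.current_gripper_width(),robot.current_ft_force(),robot.current_time_s())
O=[180,0,85]
robot.move_l((490.6,182.2,292),O,rate=180)
robot.hold(0.2)
print("w",robot.current_gripper_width(),robot.current_ft_force(),robot.current_wrist_torque(),robot.current_eef_pos(),robot.current_eef_rot(),robot.current_time_s())
cv2.imwrite("pics/t0.png",np.vstack([cv2.resize(snapshot("scene")[130:290,270:430],(300,300)),cv2.resize(snapshot("top")[140:300,140:300],(300,300))]))
E
```

```text
w 26.788276850602017 [0.01241228 0.05123793 1.32146332] [ 580.5622725  -250.69242066  200.33646356] 3.0833
w 26.652328738237376 [-0.18476022  0.07351809 -3.66206339] 3.975
w 26.359872013752714 [-0.39049293  0.68657011 -3.66474052] [-0.0105122  -0.04492768  0.02372496] [490.67591521 181.95813742 291.96685595] [-1.79997074e+02  3.03054772e-03  8.49744361e+01] 6.7833
```

View pics/t0.png

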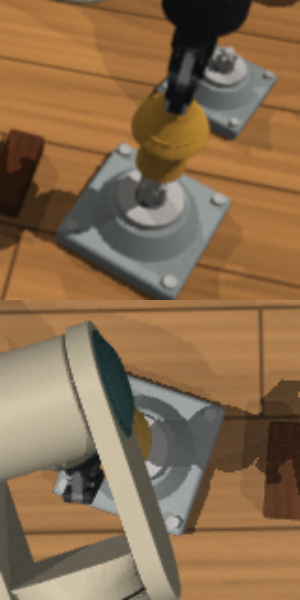

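```bash
python3 - <<'E'
from h import *
O=[180,0,85]
robot.move_l((490.6,182.2,260),O,rate=80)
f0=robot.current_ft_force();print(f0)
h=robot.move_l((490.6,182.2,238),O,rate=15,f_stop=3.5)
robot.hold(0.2)
print(h,robot.current_eef_pos(),robot.current_ft_force()-np.array(f0),robot.current_wrist_torque(),robot.current_time_s())
E
```

```text
[ 0.5659985  -0.29072243 -3.36966256]
False [490.62350068 182.19179632 238.05572179] [-1.3772778  -0.28955692 -0.60018306] [-0.00445763 -0.01593404 -0.01522073] 9.25
```

```bash
python3 - <<'E'
from h import *
cv2.imwrite("pics/t1.png",cv2.resize(snapshot("scene")[150:290,270:430],(640,560)))
E
```

```text
(no output)
```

View pics/t1.png

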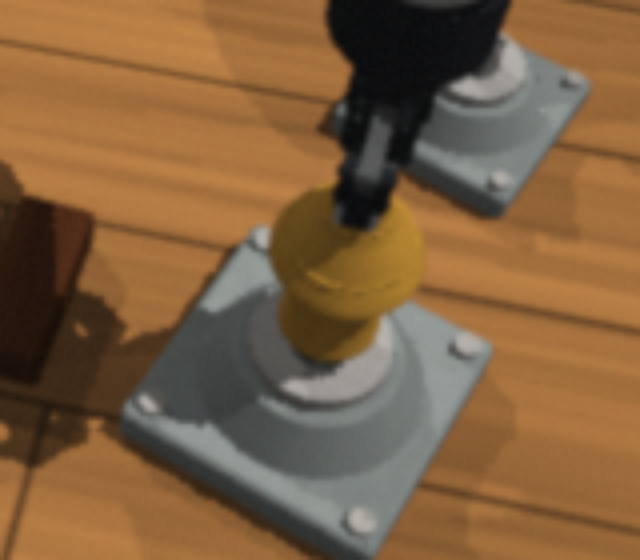

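The vase is upright over the spindle, about 23 mm above the seat with no push. It looks meshed already, so I'll go on gently with a low force stop.

```bash
python3 - <<'E'
from h import *
O=[180,0,85]
for z in (232,226,220,213):
    h=robot.move_l((490.6,182.2,z),O,rate=14,f_stop=4)
    print(h,np.round(robot.current_eef_pos(),2),np.round(robot.current_ft_force(),2),np.round(robot.current_wrist_torque(),3),robot.current_time_s())
    if h: break
E
```

```text
False [490.59 182.21 231.97] [-0.04 -0.51 -3.85] [ 0.03   0.039 -0.058] 9.875
False [490.6  182.2  225.97] [ 0.02  0.75 -2.97] [-0.016  0.044  0.004] 10.45
False [490.6  182.22 219.99] [ 0.82 -0.35 -4.42] [ 0.003  0.013 -0.002] 11.025
True [490.72 182.18 215.27] [0.42 0.53 4.72] [-0.015 -0.028  0.025] 11.425
```

```bash
python3 - <<'E'
from h import *
O=[180,0,85]
robot.let_go(); robot.hold(0.2)
print(robot.current_gripper_width(),np.round(robot.current_ft_force(),2),robot.current_time_s())
robot.move_l((490.6,182.2,310),O,rate=100)
robot.reach((400,-150,330),O)
print(robot.current_time_s(),np.round(robot.current_ft_force(),2))
robot.hold(.2)
s=snapshot("scene");t=snapshot("top");cv2.imwrite("pics/f_scene.png",s);cv2.imwrite("pics/f_top.png",t)
S=s.copy();T=t.copy()
a=np.radians(np.arange(0,360,6));O=[]
for n,im,r in(("scene",s,(298,165,120,115)),("top",t,(155,160,120,115))):
    v=cv2.resize(im[r[1]:r[1]+r[3],r[0]:r[0]+r[2]],None,fx=3.3,fy=3.3,interpolation=cv2.INTER_CUBIC)
    for z,R,col in((233,14,(0,255,0)),(75,42,(0,0,255))):
        P=np.array([proj(n,(490.6+R*np.cos(x),182.2+R*np.sin(x),z)) for x in a]);P=(P-r[:2]+.5)*3.3-.5
        cv2.polylines(v,[np.round(P).astype(int)],True,col)
    O.append(v)
cv2.imwrite("pics/f_ov.png",np.hstack(O))
E
```

```text
85.50007663330595 [ 0.24 -0.47  0.47] 12.2333
14.65 [ 0.6  -0.07  0.39]
```

View pics/f_ov.png

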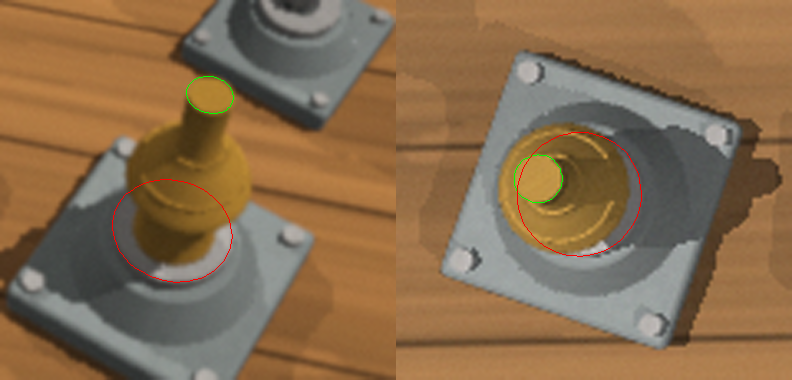

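View pics/f_scene.png

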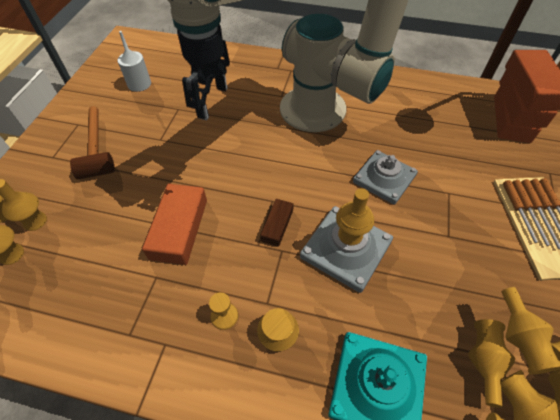

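The vase's top disc matches the predicted rim at z = 233 mm in both views (scene ~(361,194), top ~(198,214)). It is upright, seated and released. The bystanders have not moved, so I'm handing it in.

```bash
python3 -c "
from workcell import robot
robot.close_job()"
```

```text
the job is handed in; nothing more can be done
```

The vase is on the large grey turntable's spindle, upright and fully home on the steel seat, and the job is handed in. I gripped it by the neck on the brick at 80 N and lowered it slowly with low force stops. I let go, backed the arm clear and handed it in shortly after 14.7 s of the 51 s allowed.

- **Meshing:** I did not need to rock it. The teeth lined up at the yaw it arrived with, and it slid past the 24–32 mm teeth-on-teeth range without resistance.
- **Seating:** the only contact, a rise of about 9 N, came with the TCP at 215.3 mm. That is the height expected with the underside on the seat.
- **Final pictures:** the vase's top matches the predicted rim 158 mm above the seat in both views. The gripper is open and clear, with about 0 N at the wrist. In the scene view the other things look unmoved.
- **Check that failed:** my colour mask for the seat spread onto the base. I took the centre from seat edges read by eye instead. An overlay in both views and the spindle's nose position agreed with it to about 1–3 mm.

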